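# Index the slot gauge and load the parallel bar

## Robot

A 7-joint arm with a two-finger parallel gripper is mounted at the origin on the work surface. World frame = base frame: x ahead of the robot, y to its left, z up, the work surface at z = 0. Lengths are in m, angles in rad, forces in N, time in s.
With the tool pointing down it reaches from about 0.35 to 0.9 m from the base axis. Payload 8.1 kg.
Tool frame: the origin (TCP) lies between the finger pads, 19 mm behind the fingertips; this is the grasp point; z points along the fingers, y is the line along which they close (so a half turn about z gives the same grasp; the last joint's range is limited). The gripper opens to 92 mm and grips with 3 to 60 N. Pads are 19 mm wide; open, the fingers measure 130 mm over their backs; the gripper's body (75 mm by 190 mm) begins 47 mm behind the grasp point.
Start: joints at [1.061, 0.434, 0.025, 1.573, -0.012, 1.134, -0.075], TCP at [0.247, -0.574, 0.246] pointing down, gripper open.
Joint ranges: [-2.62, 2.62], [-0.44, 2.09], [-1.27, 1.32], [0.08, 2.57], [-1.32, 4.46], [0.12, 2], [-2.74, 2.74]. Speed limits (rad/s): [2.22, 2.22, 3.01, 3.01, 3.14, 3.14, 3.14].

## Interface

Orientations are given as a rotation vector (axis times angle).
In Python, from cell import telemetry, vision, job gives the robot as it stands. The module is installed in compiled form; this text tells all that it offers.
- The arm moves only by the shell command python3 -m creep 'ROWS' [FORCE]. ROWS is text: rows parted by semicolons, each of 7 numbers parted by spaces: the finger opening in cm, from 0 to 9.18, then the shift along the tool's x, y, z in cm, then the turn, a rotation vector about the tool's x, y, z in degrees. A call has 1 to 5 rows; each row is the pose to reach, as a shift and turn from the pose commanded when the call began, along the tool's axes at that moment; what a row does not reach only later rows make up. A row lasts 1/8 s, in which the tool goes at most 62.5 mm and 10.7 degrees, less where a joint would pass 70% of its speed; a pose out of reach is approached as far as the arm can. A call with a gripper value outside its range is refused whole. The fingers move at their own pace and stop on an object; FORCE is the grip in N (left out, the last holds). Time passes only in rows, so rows that repeat a pose let the fingers close. It gives the time, the measured TCP pose, the force, the opening and the grip force at its end, in the units of the state.
- telemetry.observe(): the state, without advancing time (a new reading comes with each control period).
- vision.get_image(name): name is "scene" or "side" or "wrist"; returns the picture (420x560x3 uint8, red, green, blue); there is no depth.
- vision.camera_info(name): a dict with "fov_y" (degrees; the focal length in pixels is half the picture's height over the tangent of half this angle, whatever the lens; pixels are square), "cx", "cy" (the principal point, pixels), "extrinsics" (4x4, takes a point from camera to world coordinates). Camera axes: x right, y down, z forward; pixel columns grow to the right and rows downward; lengths in m; the calibration is good to about 2 mm. A picture is of the moment at which its call begins: read the wrist's pose just before it. camera_info takes no time and is no camera call; for the wrist camera it gives the pose at the moment of the call.
- job.sign_off(): hands the job in; it is judged then, once.
The state is a dict: "clock": time; "joints": joint angles; "dq": joint speeds; "joint_efforts": joint torques, N m; "position": TCP position; "ee_rot": TCP orientation; "force": force on the tool from outside, world axes, zero at the start; "ft_torque": the same for the moment, N m; "width": opening from 0.0 (shut) to 1.0 (fully open); "gripper_force": force on a finger pad.
Only numpy, scipy, OpenCV 4.12 (cv2) and the standard library are available. Lean on these libraries where they do the work, as an engineer would, in place of code of your own. Each camera call takes 0.05 s, during which the arm holds its last target. There are 200 camera calls.

## Task

Each full clockwise turn of the handwheel brings the slot gauge's next wider slot round to the brass pointer. Using only the handwheel, wind it clockwise until the narrowest slot that accepts the loose steel parallel bar (the 22 mm slot, third from the narrowest) is at the pointer and the crank handle is in line with the index post. Then set the bar on edge in that slot, lengthwise and fully down, its inner end near the inner ends of the jaws, lowering it gently, let go, and leave the other things where they are.

Things in the scene. Friction and masses are not known exactly. Their poses are not given: they have to be found in the camera images.
- wheel (a joint): Level steel handwheel, rim radius 70 mm, on the grey indexer's +y end: angle in rad, growing clockwise seen from above. 0 = handle at index post, 12 mm slot at pointer; each turn of 6.283 brings the next slot: 12.566 = 22 mm slot, wanted. Starts at -2 to 2. Geared 6:1 to the table, same direction; stays where left, no stop at the post; about 3 to 5 N at the handle turns it.
- wheel_axis (a point): Fixed point on the handwheel's axis, 80 mm above the bench. Its axes are the indexer's: +y points from the gauge table to the handwheel and on to the index post (steel pin, 12 mm thick, top 82 mm above the bench, 107 mm from the axis along +y; the crank handle passes inside it, fingertips above it).
- handle_top (a point): Centre of the top of the black crank handle, an upright round grip 24 mm thick, 70 mm tall, free to spin about its own axis; top 165 mm above the bench, axis 70 mm from the handwheel's axis. Grasp it from above round its sides, TCP 25 to 30 mm below this point, and carry it round in a circle; the gripper need not turn.
- pointer (a point): Middle of the top of the fixed brass pointer strip (10 mm wide, 42 mm long, running radially) just outside the gauge table rim, on the indexer -y side (away from the handwheel), 55 mm above the bench, 141 mm from the table axis; the seated bar passes 3 mm above it.
- gauge_table: Round steel table, 236 mm wide, turned by the handwheel; origin on its axis, 18 mm below its top face (58 mm above the bench). Four radial slots, 12, 16, 22, 28 mm wide, 60 degrees apart, anticlockwise from the narrowest, each open-ended between two jaws 72 x 9 x 14 mm high (tops 72 mm above the bench) at radius 45 to 117 mm. +x runs outward along the 22 mm slot.
- slot22 (a point): Point on the floor of the 22 mm slot, on its centre line, 100 mm from the table's axis; here the middle of the bar's underside belongs (at most 26 mm farther in or 20 mm farther out). x runs outward along the slot, z up. The bar will overhang the table's rim; 28 mm farther in it would meet the 6 mm high hub.
- bar: Loose ground steel parallel bar, 100 x 18 x 44 mm (length x, thickness y, height z), about 0.6 kg, standing on edge on the bench to the robot's right; origin at the centre of its underside. Grip it across its 18 mm thickness at the middle, with the TCP about 38 mm above its underside so that the fingertips clear the jaws.
- oil_tin: Glossy green oil-can-shaped tin, 84 mm wide, 130 mm tall, to the left; origin under its centre. Bystander.
- depth_gauge: Rusted steel depth gauge lying flat, 110 x 160 mm, 32 mm high; origin under its crosspiece. Bystander.
- vee_block: Dark steel vee block, 70 x 60 x 42 mm, near right; origin under its centre. Bystander.
- roll_master: Turned steel roll master standing on end, 64 mm in diameter, 95 mm tall, behind the indexer; origin under its centre. Bystander.
- wrench: Steel wrench, 170 mm, lying behind the indexer. Bystander.
- brush: Brush lying at the near left. Bystander.
Not all that is in view belongs to the job. Of the things shaped like the bar, the steel one is meant.

How it is judged:
By the outcome, as a careful person would: the job done as asked, in the order asked, and still so for the second after the job is handed in, with the robot touching nothing.
It also fails if it takes over 72 s, if anything falls off the work surface, if the arm or the gripper's body presses on something with over 40 N, if the wrist force passes 120 N, or if a joint passes its speed limit or range.

## Working session

There is one attempt and no reset: what is moved stays moved. The work goes in short steps, Python scripts to look and compute and a shell command to move; the robot and the scene stay as the last step left them, time stands still between calls to the robot, and variables do not carry over. Pictures are saved under pics/ and viewed, at most 10 in all, crops included, and the job is handed in when it is done.

```bash
mkdir -p pics; cat > h.py <<'E'
import numpy as np, cv2
from cell import telemetry, vision, job
from scipy.spatial.transform import Rotation as R
def snap(n,f):
    ci=vision.camera_info(n); im=vision.get_image(n); cv2.imwrite('pics/'+f,im[:,:,::-1]); return ci
def ray(ci,u,v):
    f=210/np.tan(np.radians(ci['fov_y'])/2); E=np.array(ci['extrinsics'])
    return E[:3,3],E[:3,:3]@np.array([(u-ci['cx'])/f,(v-ci['cy'])/f,1])
def atz(ci,u,v,z):
    o,d=ray(ci,u,v); return o+d*(z-o[2])/d[2]
def proj(ci,p):
    f=210/np.tan(np.radians(ci['fov_y'])/2); E=np.array(ci['extrinsics'])
    c=E[:3,:3].T@(np.array(p)-E[:3,3]); return np.array([ci['cx']+f*c[0]/c[2],ci['cy']+f*c[1]/c[2]])
def totool(dw):
    s=telemetry.observe(); return R.from_rotvec(s['ee_rot']).inv().apply(dw)*100
E
python3 - <<'E'
from h import *
s=telemetry.observe();print({k:np.round(v,3) for k,v in s.items()})
print(R.from_rotvec(s['ee_rot']).as_matrix().round(3))
for n in('scene','side','wrist'):
    c=snap(n,n+'0.png');print(n,c['fov_y'],c['cx'],c['cy'],np.round(c['extrinsics'],3).tolist())
a=cv2.imread('pics/scene0.png')
E
```

```text
{'clock': np.float64(0.0), 'joints': array([ 1.061,  0.435,  0.025,  1.574, -0.012,  1.134, -0.075]), 'dq': array([-0.   ,  0.002, -0.001,  0.001,  0.002,  0.   ,  0.001]), 'joint_efforts': array([-0.0000e+00, -6.6786e+01,  9.8500e-01, -3.1447e+01, -6.1000e-02,
        4.3000e-02,  0.0000e+00]), 'position': array([ 0.247, -0.574,  0.245]), 'ee_rot': array([-3.075e+00, -6.340e-01,  1.000e-03]), 'force': array([0.633, 0.116, 0.666]), 'ft_torque': array([-0.042,  0.074,  0.005]), 'gripper_force': np.float64(0.0), 'width': np.float64(0.996)}
[[ 0.918  0.396 -0.001]
 [ 0.396 -0.918  0.001]
 [-0.    -0.002 -1.   ]]
scene 44.061808018724264 284.08732565838403 216.2909304789152 [[0.654, 0.404, -0.64, 1.397], [0.757, -0.365, 0.543, -0.695], [-0.014, -0.839, -0.544, 0.838], [0.0, 0.0, 0.0, 1.0]]
side 56.52863171924621 286.741908358722 211.22974971156674 [[0.995, -0.056, 0.081, 0.451], [-0.098, -0.668, 0.738, -0.69], [0.013, -0.742, -0.67, 0.798], [0.0, 0.0, 0.0, 1.0]]
wrist 62.80947017175456 275.32309224670075 206.61522271562512 [[0.395, -0.882, -0.255, 0.317], [-0.919, -0.38, -0.109, -0.545], [-0.001, 0.278, -0.961, 0.385], [0.0, 0.0, 0.0, 1.0]]
```

View pics/scene0.png

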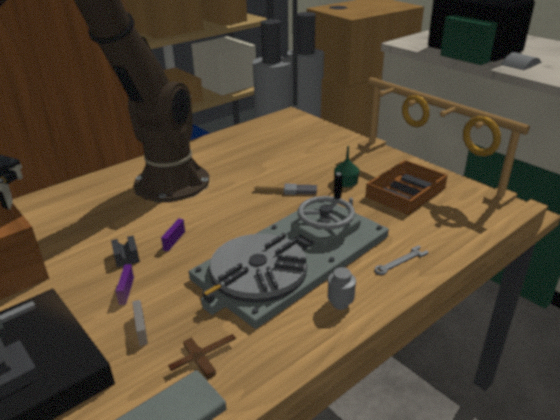

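View pics/side0.png

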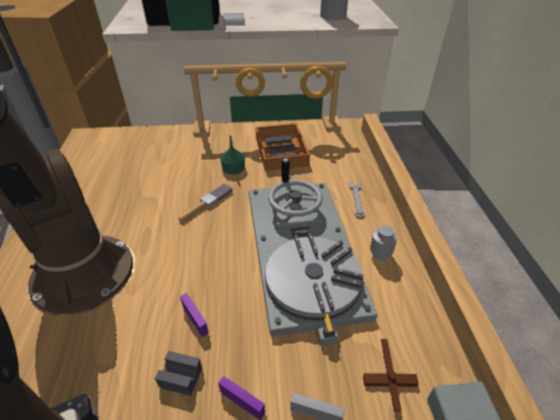

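The scene view shows the wheel at (326,217), the table hub at (258,260) and the pointer at (212,290). There are three bar-like things: purple at (174,235), purple at (125,284) and grey steel at (140,322). In the side view these are (194,314), (241,397) and (316,408). The grey one fits "steel", so I'll check it in an enlarged crop.

```bash
python3 - <<'E'
from h import *
a=cv2.imread('pics/scene0.png');b=cv2.imread('pics/side0.png')
def crop(i,x,y,w,h,k): return cv2.resize(i[y:y+h,x:x+w],None,fx=k,fy=k,interpolation=cv2.INTER_CUBIC)
cv2.imwrite('pics/c1.png',crop(b,240,140,150,150*4//4-0+60,2.85))
top=np.hstack([crop(a,190,165,200,150,2),crop(b,240,145,150,112,400/150)[:298]] if 0 else [crop(a,190,165,200,150,2),crop(b,230,150,200,150,2)])
bot=np.hstack([crop(a,90,270,100,75,4),crop(b,270,345,100,75,4)])
cv2.imwrite('pics/c1.png',np.vstack([top,bot]))
E
```

```text
(no output)
```

View pics/c1.png

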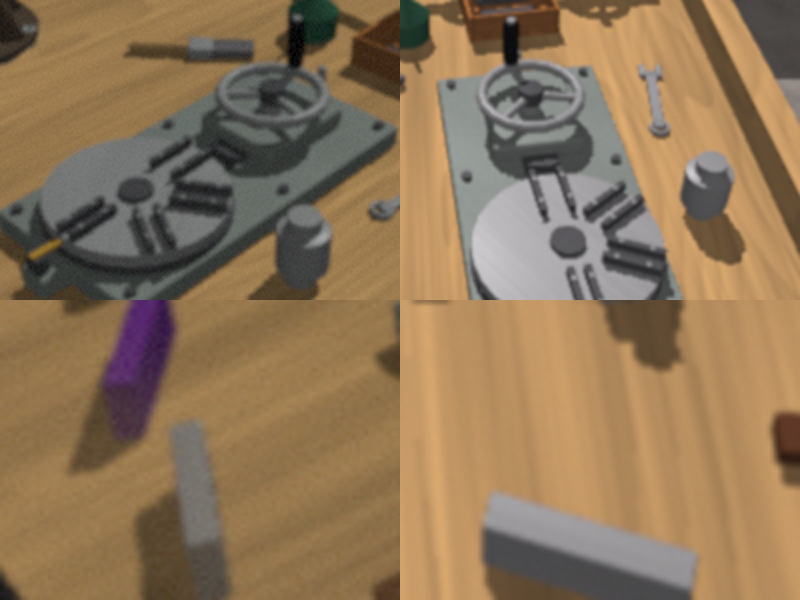

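The lower crops confirm that the meant bar is the plain grey steel one. The handle top is at scene (338.5,174) and side (285.5,160).

```bash
python3 - <<'E'
from h import *
S=vision.camera_info('scene');D=vision.camera_info('side')
for n,z,a,b in [('handle',.165,(338.5,174),(285.5,160)),('whub',.1,(326,211),(295.5,196)),('hub',.064,(258,259),(314,270.5)),('pointer',.055,(212,290),(328,324)),
 ('b1',.044,(133,302),(291,401.7)),('b2',.044,(140.7,301),(293,393)),('b3',.044,(137.5,331),(342.5,415.7)),('b4',.044,(145.5,329),(344.2,408))]:
    print(n,atz(S,*a,z).round(4),atz(D,*b,z).round(4))
# wheel rim and table rim points in side view / scene: circle fits
import itertools
def circ(ci,pts,z):
    P=np.array([atz(ci,u,v,z)[:2] for u,v in pts]);A=np.c_[2*P,np.ones(len(P))]
    x=np.linalg.lstsq(A,(P**2).sum(1),rcond=None)[0];return x[:2].round(4),np.sqrt(x[2]+x[:2]@x[:2]).round(4)
print(circ(S,[(190+40/2,165+188/2),(190+235/2,165+205/2),(190+130/2,165+138/2),(190+130/2,165+262/2)],.056))
for z in(.085,.09,.095): print(z,circ(S,[(298,165+48),(354,213),(326,165+31),(326,165+64)],z),circ(D,[(230+38.5,198),(230+92,198),(230+65,181),(230+65,150+65)],z))
E
```

```text
handle [0.5449 0.2247 0.165 ] [0.5455 0.2228 0.165 ]
whub [0.5841 0.141  0.1   ] [0.5663 0.1397 0.1   ]
hub [ 0.5889 -0.0946  0.064 ] [ 0.5846 -0.0989  0.064 ]
pointer [ 0.5999 -0.2377  0.055 ] [ 0.5943 -0.2402  0.055 ]
b1 [ 0.5037 -0.3877  0.044 ] [ 0.4984 -0.3898  0.044 ]
b2 [ 0.5123 -0.373   0.044 ] [ 0.5039 -0.3742  0.044 ]
b3 [ 0.5925 -0.4227  0.044 ] [ 0.5895 -0.4232  0.044 ]
b4 [ 0.5985 -0.4072  0.044 ] [ 0.5954 -0.4102  0.044 ]
(array([ 0.5916, -0.0961]), np.float64(0.1214))
0.085 (array([0.5696, 0.1555]), np.float64(0.0792)) (array([0.5674, 0.1525]), np.float64(0.0754))
0.09 (array([0.5751, 0.1498]), np.float64(0.0787)) (array([0.5666, 0.1466]), np.float64(0.0749))
0.095 (array([0.5806, 0.1442]), np.float64(0.0782)) (array([0.5658, 0.1407]), np.float64(0.0744))
```

```bash
python3 -m creep '9.1 3.8 -3.4 -0.3 0 0 0; 9.1 7.6 -6.8 -0.6 0 0 0; 9.1 11.4 -10.2 -0.9 0 0 0; 9.1 15.2 -13.6 -1.2 0 0 0; 9.1 19 -17 -1.5 0 0 0' 20
python3 -m creep '9.1 3.8 -3.4 -0.3 0 0 0; 9.1 7.6 -6.8 -0.6 0 0 0; 9.1 11.4 -10.2 -0.9 0 0 0; 9.1 15.2 -13.6 -1.2 0 0 0; 9.1 19 -17 -1.5 0 0 0'
```

```text
clock: 0.78
position: [0.3549, -0.3411, 0.2606]
ee_rot: [3.077, 0.634, -0.0]
force: [0.2, -0.5, -0.5]
width: 0.992
gripper_force: 0.0
clock: 1.4
position: [0.4621, -0.1099, 0.2756]
ee_rot: [3.077, 0.634, 0.0]
force: [0.7, -0.7, -0.2]
width: 0.99
gripper_force: 0.0
```

```bash
python3 -m creep '9.1 4 -3.2 -0.5 0 0 0; 9.1 8 -6.4 -1 0 0 0; 9.1 12 -9.6 -1.5 0 0 0; 9.1 16 -12.8 -2 0 0 0; 9.1 19 -15.7 -2.5 0 0 0'
python3 -m creep '9.1 0 0 0 0 0 0; 9.1 0 0 0 0 0 0'
python3 - <<'E'
from h import *
c=snap('wrist','w1.png');import pickle;pickle.dump(c,open('w1.pkl','wb'));print(np.round(c['extrinsics'],3).tolist(), telemetry.observe()['position'])
a=cv2.imread('pics/w1.png');cv2.imwrite('pics/w1b.png',cv2.resize(a,(800,600),interpolation=cv2.INTER_CUBIC))
E
```

```text
clock: 2.02
position: [0.5747, 0.1098, 0.3003]
ee_rot: [-3.076, -0.635, 0.001]
force: [0.0, -0.6, -0.3]
width: 0.994
gripper_force: 0.0
clock: 2.28
position: [0.5739, 0.1073, 0.3]
ee_rot: [3.076, 0.634, -0.002]
force: [-0.3, -0.4, 0.6]
width: 0.991
gripper_force: 0.0
[[0.395, -0.882, -0.256, 0.644], [-0.919, -0.379, -0.111, 0.137], [0.0, 0.279, -0.96, 0.44], [0.0, 0.0, 0.0, 1.0]] [0.57388605 0.10666506 0.30012891]
```

View pics/w1b.png

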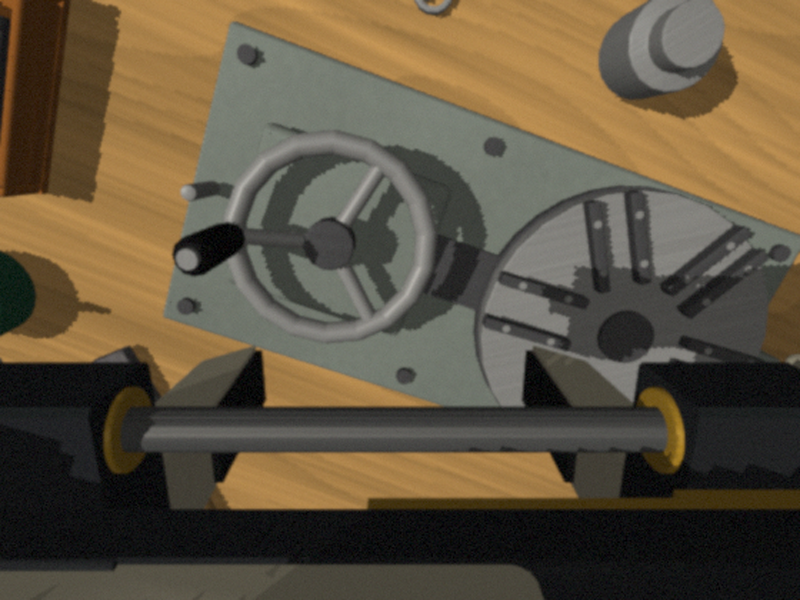

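The wrist view (800×600) shows the handle top at (187,259), the post top at (190,193), the wheel rim spanning x 230–436 and y 131–341, and the table hub at (626,336).

```bash
python3 - <<'E'
from h import *
import pickle;c=pickle.load(open('w1.pkl','rb'));k=1/1.42857
H=atz(c,187*k,259*k,.165);P=atz(c,190*k,193*k,.082);T=atz(c,626*k,336*k,.064)
print(H,P,T)
d=(P-T)[:2];print(np.linalg.norm(d),d/np.linalg.norm(d));A=P[:2]-.107*d/np.linalg.norm(d);print('axis',A,np.linalg.norm(H[:2]-A), 'tbl-wheel',np.linalg.norm(d)-.107)
h=H[:2]-A;y=d/np.linalg.norm(d);x=np.array([y[1],-y[0]]);print('ang',np.arctan2(h@x,h@y))
for z in(.08,.085,.09):
  Q=np.array([atz(c,u*k,v*k,z)[:2] for u,v in[(230,230),(436,245),(330,131),(330,341),(258,165),(405,312)]]);B=np.c_[2*Q,np.ones(6)]
  s=np.linalg.lstsq(B,(Q**2).sum(1),rcond=None)[0];print(z,s[:2],np.sqrt(s[2]+s[:2]@s[:2]))
E
```

```text
[0.54441615 0.22152212 0.165     ] [0.56148416 0.25903302 0.082     ] [ 0.58742464 -0.09473697  0.064     ]
0.3547197707754789 [-0.0731295   0.99732245]
axis [0.56930901 0.15231952] 0.07354355406064264 tbl-wheel 0.2477197707754789
ang -0.27210396823079747
0.08 [0.56818361 0.1520039 ] 0.07666195983541402
0.085 [0.56924171 0.1517906 ] 0.07559645053766784
0.09 [0.5702998  0.15157731] 0.07453094123992558
```

```bash
python3 -m creep '9.1 0.6 -4 1 0 0 0; 9.1 1.3 -8 2.5 0 0 0; 9.1 1.9 -11.8 4.5 0 0 0; 9.1 1.9 -11.8 8 0 0 0; 9.1 1.9 -11.8 11 0 0 0'
python3 -m creep '9.1 0 0 2.6 0 0 0; 9.1 0 0 5.2 0 0 0; 9.1 0 0 5.2 0 0 0'
python3 -m creep '2 0 0 0 0 0 0; 2 0 0 0 0 0 0; 2 0 0 0 0 0 0; 2 0 0 0 0 0 0; 2 0 0 0 0 0 0' 20
```

```text
clock: 2.95
position: [0.5447, 0.2225, 0.1895]
ee_rot: [3.076, 0.633, -0.0]
force: [-0.2, -0.2, 0.4]
width: 0.987
gripper_force: 0.0
clock: 3.32
position: [0.544, 0.2215, 0.1369]
ee_rot: [3.076, 0.631, -0.006]
force: [-0.4, -0.9, 0.7]
width: 0.994
gripper_force: 0.0
clock: 3.95
position: [0.545, 0.2239, 0.1387]
ee_rot: [3.077, 0.635, 0.0]
force: [-0.0, 0.4, -1.2]
width: 0.494
gripper_force: 0.0
```

```bash
python3 -m creep '2 0 0 0 0 0 0; 2 0 0 0 0 0 0; 2 0 0 0 0 0 0; 2 0 0 0 0 0 0; 2 0 0 0 0 0 0' 20;python3 -m creep '2 0 0 0 0 0 0; 2 0 0 0 0 0 0;2 0 0 0 0 0 0; 2 0 0 0 0 0 0'
python3 - <<'E'
from h import *
c=snap('wrist','w2.png');a=cv2.imread('pics/w2.png');cv2.imwrite('pics/w2b.png',a)
E
```

```text
clock: 4.58
position: [0.5458, 0.2214, 0.1384]
ee_rot: [3.075, 0.631, 0.0]
force: [1.7, -5.7, 0.4]
width: 0.263
gripper_force: 20.0
clock: 5.08
position: [0.5459, 0.2214, 0.1385]
ee_rot: [3.075, 0.631, 0.0]
force: [2.3, -6.2, 1.3]
width: 0.255
gripper_force: 20.0
```

View pics/w2b.png

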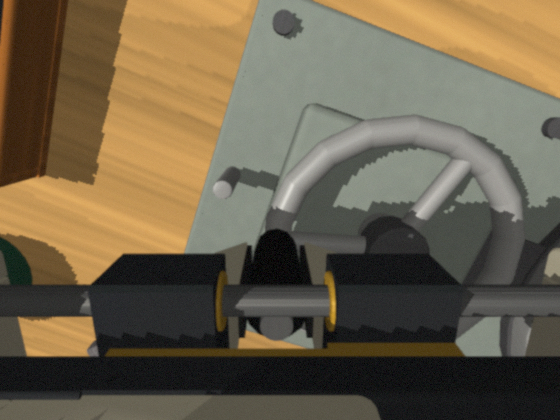

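```bash
cat > arc.py <<'E'
import sys,numpy as np
# A=axis, c=commanded xy, phi list -> rows (cm, tool x y), chained per call of 5 with rounding carried
xt=np.array([.918,.396]);yt=np.array([.396,-.918]);Y=np.array([-.0731,.9973]);X=np.array([.9973,.0731])
def rows(A,c,phis,r=.07):
    for i in range(0,len(phis),5):
        out=[]
        for p in phis[i:i+5]:
            d=A+r*(np.sin(p)*X+np.cos(p)*Y)-c
            q=np.round([d@xt*100,d@yt*100],1);out.append('%.1f %.1f'%tuple(q))
        c=c+(q[0]*xt+q[1]*yt)/100;print('%.2f'%phis[min(i+4,len(phis)-1)],c.round(4),' ; '.join(out))
def ang(A,p):
    h=np.array(p)-A;return np.arctan2(h@X,h@Y),np.hypot(*h)
E
python3 -c "
from arc import *
rows(np.array([.5685,.1535]),np.array([.545,.2235]),-.25+.2*np.arange(1,6))"
```

```text
0.75 [0.6126 0.208 ] 1.3 0.6 ; 2.6 1.2 ; 3.8 1.9 ; 4.8 2.9 ; 5.6 4.1
```

```bash
python3 -m creep '2 1.3 0.6 0 0 0 0; 2 2.6 1.2 0 0 0 0; 2 3.8 1.9 0 0 0 0; 2 4.8 2.9 0 0 0 0; 2 5.6 4.1 0 0 0 0'; python3 -m creep '2 0 0 0 0 0 0;2 0 0 0 0 0 0'
python3 -c "
from h import *
from arc import *
s=telemetry.observe();A=np.array([.5685,.1535]);print(s['position'],s['force'],ang(A,s['position'][:2]))
rows(A,np.array([.6126,.2080]),.75+.3*np.arange(1,11))"
```

```text
clock: 5.75
position: [0.6127, 0.2094, 0.1385]
ee_rot: [-3.075, -0.636, 0.0]
force: [-3.7, 3.6, 2.2]
width: 0.257
gripper_force: 20.0
clock: 6.0
position: [0.6144, 0.2078, 0.1386]
ee_rot: [3.077, 0.632, 0.005]
force: [6.5, 1.4, -4.4]
width: 0.259
gripper_force: 20.0
[0.61440543 0.20776563 0.13856734] [ 6.4501088  1.4164438 -4.3816497] (np.float64(0.7752989052732203), np.float64(0.0710778933664034))
2.25 [0.6261 0.1136] 0.7 2.0 ; 0.7 4.0 ; 0.2 6.1 ; -0.9 7.8 ; -2.5 9.2
3.75 [0.5327 0.0929] -1.9 0.8 ; -4.0 1.1 ; -6.1 0.7 ; -7.9 -0.3 ; -9.4 -1.8
```

```bash
python3 -m creep '2 0.7 2 0 0 0 0; 2 0.7 4 0 0 0 0; 2 0.2 6.1 0 0 0 0; 2 -0.9 7.8 0 0 0 0; 2 -2.5 9.2 0 0 0 0'; python3 -m creep '2 -1.9 0.8 0 0 0 0; 2 -4 1.1 0 0 0 0; 2 -6.1 0.7 0 0 0 0; 2 -7.9 -0.3 0 0 0 0; 2 -9.4 -1.8 0 0 0 0'
python3 -m creep '2 0 0 0 0 0 0;2 0 0 0 0 0 0'
python3 -c "
from h import *
from arc import *
s=telemetry.observe();A=np.array([.5685,.1535]);print(s['position'],s['force'],ang(A,s['position'][:2]))"
```

```text
clock: 6.62
position: [0.6256, 0.114, 0.1385]
ee_rot: [-3.076, -0.635, -0.001]
force: [-4.5, 8.9, 1.8]
width: 0.26
gripper_force: 20.0
clock: 7.25
position: [0.5333, 0.0941, 0.1386]
ee_rot: [-3.076, -0.634, -0.006]
force: [13.0, 11.5, -15.3]
width: 0.256
gripper_force: 20.0
clock: 7.5
position: [0.532, 0.095, 0.1385]
ee_rot: [-3.074, -0.637, -0.002]
force: [2.0, 8.9, -4.3]
width: 0.26
gripper_force: 20.0
[0.53199994 0.09502793 0.13851225] [ 1.96299752  8.88963951 -4.29709044] (np.float64(-2.5103796834344814), np.float64(0.06892921913014247))
```

```bash
python3 -c "
from arc import *
from scipy.optimize import least_squares
P=np.array([[.5459,.2214],[.6144,.2078],[.5320,.0950],[.6256,.114]])
for Q in(P[:3],P):
  s=least_squares(lambda a:np.hypot(*(Q-a[:2]).T)-a[2],[.5685,.1535,.07]).x;t=least_squares(lambda a:np.hypot(*(Q-a[:2]).T)-.07,[.5685,.1535]);print(s,t.x,t.fun)
A=np.array([.5683,.1542])
rows(A,np.array([.5327,.0929]),3.75+.35*np.arange(1,21))
print(ang(A,[.532,.095]))"
```

```text
[0.56831129 0.15497119 0.07010744] [0.56823806 0.15503364] [2.48732036e-05 1.08585620e-04 1.22996198e-04]
[0.56847519 0.15487981 0.07016876] [0.56854568 0.15489299] [2.56735211e-04 1.26448413e-05 1.62361605e-04 1.95673097e-04]
5.50 [0.5159 0.2   ] -1.0 -2.3 ; -1.3 -4.7 ; -0.7 -7.1 ; 0.7 -9.1 ; 2.7 -10.5
7.25 [0.6224 0.198 ] 2.3 -0.7 ; 4.7 -0.5 ; 7.0 0.5 ; 8.7 2.2 ; 9.7 4.4
9.00 [0.6012 0.0931] 0.3 2.4 ; -0.3 4.8 ; -1.7 6.8 ; -3.7 8.2 ; -6.1 8.8
10.75 [0.5018 0.1318] -2.4 -0.2 ; -4.6 -1.2 ; -6.3 -2.9 ; -7.4 -5.1 ; -7.6 -7.5
(np.float64(-2.5183743837558032), np.float64(0.06944299820716268))
```

```bash
python3 -c "
from arc import *
rows(np.array([.5684,.155]),np.array([.5327,.0929]),3.75+.35*np.arange(1,21))"
```

```text
5.50 [0.5155 0.2009] -1.0 -2.4 ; -1.2 -4.8 ; -0.6 -7.2 ; 0.7 -9.2 ; 2.7 -10.6
7.25 [0.6229 0.1993] 2.3 -0.7 ; 4.8 -0.5 ; 7.0 0.5 ; 8.7 2.2 ; 9.8 4.4
9.00 [0.6021 0.0935] 0.2 2.5 ; -0.4 4.8 ; -1.8 6.8 ; -3.8 8.2 ; -6.1 8.9
10.75 [0.5023 0.1331] -2.5 -0.2 ; -4.7 -1.2 ; -6.4 -3.0 ; -7.4 -5.2 ; -7.6 -7.6
```

```bash
python3 -m creep '2 -1 -2.4 0 0 0 0; 2 -1.2 -4.8 0 0 0 0; 2 -0.6 -7.2 0 0 0 0; 2 0.7 -9.2 0 0 0 0; 2 2.7 -10.6 0 0 0 0'
python3 -m creep '2 2.3 -0.7 0 0 0 0; 2 4.8 -0.5 0 0 0 0; 2 7 0.5 0 0 0 0; 2 8.7 2.2 0 0 0 0; 2 9.8 4.4 0 0 0 0'
python3 -m creep '2 0.2 2.5 0 0 0 0; 2 -0.4 4.8 0 0 0 0; 2 -1.8 6.8 0 0 0 0; 2 -3.8 8.2 0 0 0 0; 2 -6.1 8.9 0 0 0 0'
python3 -m creep '2 -2.5 -0.2 0 0 0 0; 2 -4.7 -1.2 0 0 0 0; 2 -6.4 -3 0 0 0 0; 2 -7.4 -5.2 0 0 0 0; 2 -7.6 -7.6 0 0 0 0'
python3 -m creep '2 0 0 0 0 0 0;2 0 0 0 0 0 0'
python3 -c "
from h import *
from arc import *
s=telemetry.observe();A=np.array([.5684,.155]);print(s['position'],s['force'],ang(A,s['position'][:2]))
rows(A,np.array([.5023,.1331]),[11,11.3,11.6,11.9,12.1,12.2,12.3,12.4,12.48,12.54])"
```

```text
clock: 8.12
position: [0.5142, 0.1994, 0.1385]
ee_rot: [3.074, 0.633, -0.004]
force: [0.7, -7.1, 3.5]
width: 0.253
gripper_force: 20.0
clock: 8.75
position: [0.6221, 0.2003, 0.1385]
ee_rot: [-3.075, -0.637, 0.002]
force: [-8.6, 0.3, 6.3]
width: 0.254
gripper_force: 20.0
clock: 9.38
position: [0.602, 0.0932, 0.1385]
ee_rot: [-3.076, -0.633, -0.002]
force: [-0.3, 10.3, -0.6]
width: 0.257
gripper_force: 20.0
clock: 10.0
position: [0.5024, 0.1312, 0.1386]
ee_rot: [3.075, 0.63, 0.002]
force: [11.2, -1.4, -9.1]
width: 0.253
gripper_force: 20.0
clock: 10.25
position: [0.5018, 0.1334, 0.1385]
ee_rot: [3.077, 0.635, -0.0]
force: [-0.1, 3.2, -1.8]
width: 0.253
gripper_force: 20.0
[0.50181057 0.13338201 0.13850971] [-0.14427828  3.24147254 -1.78563707] (np.float64(-1.8115409630416721), np.float64(0.07001063592681213))
12.10 [0.5324 0.2147] 0.3 -1.7 ; 1.3 -3.6 ; 2.8 -5.0 ; 4.7 -6.0 ; 6.0 -6.3
12.54 [0.5617 0.2251] 0.7 -0.1 ; 1.4 -0.1 ; 2.1 0.0 ; 2.7 0.1 ; 3.1 0.2
```

```bash
python3 -m creep '2 0.3 -1.7 0 0 0 0; 2 1.3 -3.6 0 0 0 0; 2 2.8 -5 0 0 0 0; 2 4.7 -6 0 0 0 0; 2 6 -6.3 0 0 0 0'
python3 -m creep '2 0.7 -0.1 0 0 0 0; 2 1.4 -0.1 0 0 0 0; 2 2.1 0 0 0 0 0; 2 2.7 0.1 0 0 0 0; 2 3.1 0.2 0 0 0 0'
python3 -m creep '2 0 0 0 0 0 0;2 0 0 0 0 0 0;2 0 0 0 0 0 0'
python3 - <<'E'
from h import *
from arc import *
s=telemetry.observe();A=np.array([.5684,.155]);print(s['position'],s['force'],ang(A,s['position'][:2])[0])
S=snap('scene','s3.png');D=snap('side','d3.png')
a=cv2.imread('pics/scene3.png') if 0 else cv2.imread('pics/s3.png');b=cv2.imread('pics/d3.png')
def crop(i,x,y,w,h,k): return cv2.resize(i[y:y+h,x:x+w],None,fx=k,fy=k,interpolation=cv2.INTER_CUBIC)
cv2.imwrite('pics/c3.png',np.hstack([crop(a,190,165,200,150,2) if 0 else crop(a,190,150,160,180,2.5),crop(b,240,165,160,180,2.5)]))
E
```

```text
clock: 10.88
position: [0.5322, 0.2148, 0.1384]
ee_rot: [3.076, 0.634, -0.002]
force: [-3.8, -2.6, 5.3]
width: 0.257
gripper_force: 20.0
clock: 11.5
position: [0.5621, 0.2248, 0.1385]
ee_rot: [3.076, 0.633, -0.0]
force: [-3.4, -5.6, 5.0]
width: 0.257
gripper_force: 20.0
clock: 11.88
position: [0.5625, 0.2248, 0.1385]
ee_rot: [3.076, 0.633, 0.002]
force: [3.1, -4.9, 0.6]
width: 0.254
gripper_force: 20.0
[0.56253936 0.22484079 0.13852939] [ 3.05852375 -4.92520818  0.58202057] -0.01055107711444403
```

View pics/c3.png

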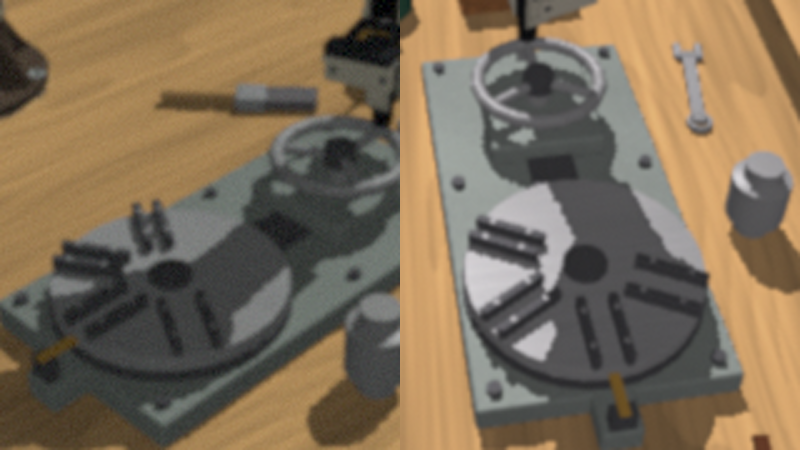

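```bash
python3 -m creep '9 0 0 0 0 0 0; 9 0 0 0 0 0 0; 9 0 0 0 0 0 0;9 0 0 0 0 0 0;9 0 0 0 0 0 0'
python3 -m creep '9 0 0 -2 0 0 0; 9 0 0 -6 0 0 0; 9 0 0 -11 0 0 0; 9 -3.5 5 -15 0 0 0; 9 -7 9 -19 0 0 0'
python3 -m creep '9 -3.5 5 -3.5 0 0 0; 9 -7.5 10 -7 0 0 0; 9 -7.5 11.4 -7 0 0 0; 9 -7.5 11.4 -7 0 0 0; 9 -7.5 11.4 -7 0 0 0'
python3 - <<'E'
from h import *
c=snap('wrist','w4.png');import pickle;pickle.dump(c,open('w4.pkl','wb'))
a=cv2.imread('pics/w4.png');cv2.imwrite('pics/w4b.png',cv2.resize(a,(800,600),interpolation=cv2.INTER_CUBIC))
E
```

```text
clock: 12.6
position: [0.5616, 0.2257, 0.1385]
ee_rot: [-3.077, -0.635, -0.0]
force: [-0.5, -0.4, 0.9]
width: 0.752
gripper_force: 0.0
clock: 13.22
position: [0.536, 0.1251, 0.3209]
ee_rot: [3.077, 0.635, 0.0]
force: [0.4, -1.2, 0.1]
width: 0.982
gripper_force: 0.0
clock: 13.85
position: [0.5123, -0.0071, 0.3896]
ee_rot: [-3.076, -0.636, 0.001]
force: [0.7, -0.3, -0.2]
width: 0.979
gripper_force: 0.0
```

View pics/w4b.png

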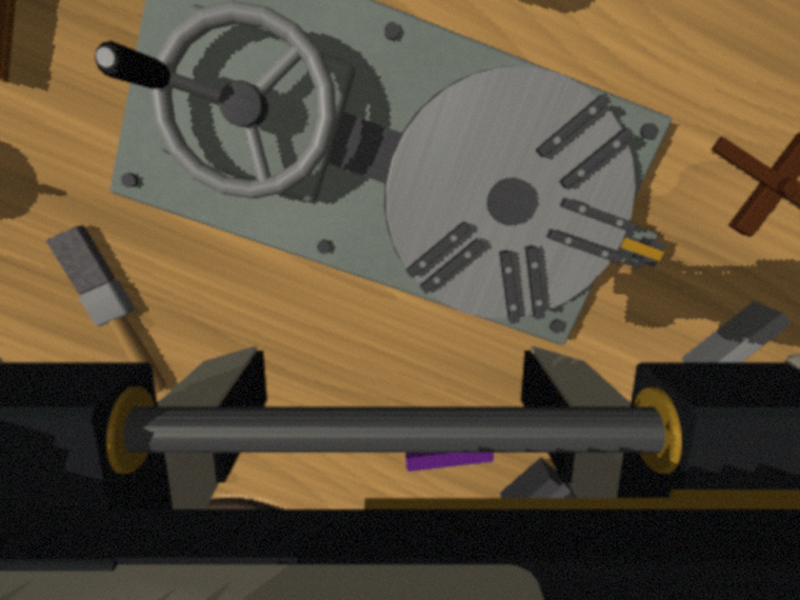

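```bash
python3 - <<'E'
from h import *
from arc import ang
import pickle;c=pickle.load(open('w4.pkl','rb'));k=.7
g=lambda u,v,z:atz(c,u*k,v*k,z)[:2]
H=g(107,58,.165);W=g(242,103,.09);T=g(513,201,.064);P=g(642,249,.055);i=g(557,219.5,.072);o=g(626,243.5,.072)
n=lambda d:(np.linalg.norm(d),np.degrees(np.arctan2(d[0],-d[1])))
print(H,W,T,P,i,o);print('T-P',n(P-T),'slot',n(o-i),n((i+o)/2-T),'W-T',n(T-W),'H-T',n(T-H))
A=np.array([.5684,.155]);print(ang(A,H),'A-T',n(T-A))
E
```

```text
[0.56257859 0.22504757] [0.56941249 0.15457728] [ 0.58741882 -0.09722971] [ 0.59622455 -0.23658791] [ 0.5884203  -0.14039569] [ 0.59429875 -0.21075781]
T-P (np.float64(0.13963612710853077), np.float64(3.6155850193858634)) slot (np.float64(0.07060724366175217), np.float64(4.77572527659832)) (np.float64(0.07844608267591296), np.float64(2.879440987479087)) W-T (np.float64(0.25244997114829676), np.float64(4.090172146865181)) H-T (np.float64(0.32323317243288346), np.float64(4.407483644591017))
(np.float64(-0.009748884868057079), np.float64(0.07028905456717831)) A-T (np.float64(0.2529457297068911), np.float64(4.312101182730849))
```

```bash
python3 -m creep '9 -2.4 4.5 1.4 0 0 8.8; 9 -4.8 9 2.8 0 0 17.6; 9 -7.2 13.6 5 0 0 26.4; 9 -9.6 18.1 8 0 0 35.2; 9 -12 22.7 11 0 0 44'
python3 -m creep '9 1 3.6 2 0 0 0; 9 2 7.2 4 0 0 0; 9 3 10.6 6 0 0 0; 9 3 10.6 6 0 0 0;9 3 10.6 6 0 0 0'
python3 - <<'E'
from h import *
c=snap('wrist','w5.png');import pickle;pickle.dump(c,open('w5.pkl','wb'))
s=telemetry.observe();print(s['joints'].round(2),s['position'],R.from_rotvec(s['ee_rot']).as_matrix().round(3))
a=cv2.imread('pics/w5.png');cv2.imwrite('pics/w5b.png',cv2.resize(a,(800,600),interpolation=cv2.INTER_CUBIC))
E
```

```text
clock: 14.52
position: [0.4925, -0.2639, 0.2787]
ee_rot: [-3.089, 0.568, 0.0]
force: [0.7, 0.5, 0.9]
width: 0.978
gripper_force: 0.0
clock: 15.15
position: [0.4837, -0.372, 0.2196]
ee_rot: [-3.09, 0.561, 0.001]
force: [-0.6, 0.7, 0.3]
width: 0.979
gripper_force: 0.0
[ 0.61  0.43 -0.06  1.64  0.03  1.07 -1.39] [ 0.48390212 -0.37187387  0.22006979] [[ 0.936 -0.351  0.001]
 [-0.351 -0.936  0.001]
 [ 0.    -0.001 -1.   ]]
```

View pics/w5b.png

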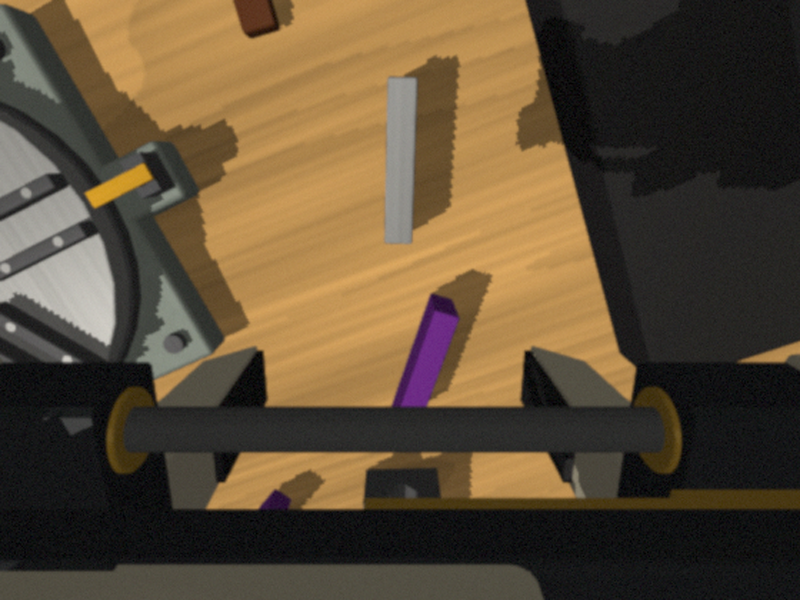

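The bar's top face has its corners at (388,77), (416,78), (411,243) and (386,242). A black machine stands to its right, so I'll check the clearance there.

```bash
python3 - <<'E'
from h import *
import pickle;c=pickle.load(open('w5.pkl','rb'));k=.7
g=lambda u,v,z:atz(c,u*k,v*k,z)[:2]
Q=np.array([g(*p,.044) for p in[(388,77),(416,78),(411,243),(386,242)]]);C=Q.mean(0);print(Q.round(4),C)
d=(Q[0]+Q[1]-Q[2]-Q[3])/2;print(np.linalg.norm(d),np.degrees(np.arctan2(d[1],d[0])))
s=telemetry.observe();print(totool(np.append(C,.038)-s['position']))
yt=R.from_rotvec(s['ee_rot']).as_matrix()[:2,1]
for z in(0,.05,.1): print(z,[(g(*p,z)-C)@yt for p in[(540,60),(575,150),(600,250)]])
E
```

```text
[[ 0.5969 -0.4108]
 [ 0.5906 -0.4261]
 [ 0.4989 -0.3896]
 [ 0.5052 -0.3746]] [ 0.54792086 -0.40028983]
0.0986571823267214 -21.632669666244727
[ 6.98882995  0.43336743 18.20772328]
0 [np.float64(0.09383384620608841), np.float64(0.12310398292139584), np.float64(0.14887286851087542)]
0.05 [np.float64(0.08021257241996826), np.float64(0.1054094833434759), np.float64(0.12759237647825983)]
0.1 [np.float64(0.06659129863384812), np.float64(0.08771498376555609), np.float64(0.10631188444564421)]
```

```bash
python3 - <<'E'
from h import *
import pickle;c=pickle.load(open('w5.pkl','rb'));k=.7;S=vision.camera_info('scene')
for z in(0,.02,.04,.06,.08,.1): print(z,atz(c,632*k,362*k,z)[:2].round(3),atz(c,540*k,60*k,z)[:2].round(3),[atz(S,*p,z)[:2].round(3) for p in[(62,292),(110,368)]])
E
```

```text
0 [ 0.34 -0.52] [ 0.577 -0.511] [array([ 0.305, -0.484]), array([ 0.606, -0.5  ])]
0.02 [ 0.352 -0.513] [ 0.576 -0.505] [array([ 0.331, -0.489]), array([ 0.624, -0.504])]
0.04 [ 0.364 -0.506] [ 0.574 -0.499] [array([ 0.357, -0.494]), array([ 0.643, -0.509])]
0.06 [ 0.376 -0.499] [ 0.573 -0.493] [array([ 0.383, -0.499]), array([ 0.662, -0.514])]
0.08 [ 0.388 -0.493] [ 0.572 -0.486] [array([ 0.409, -0.504]), array([ 0.681, -0.518])]
0.1 [ 0.4   -0.486] [ 0.571 -0.48 ] [array([ 0.435, -0.509]), array([ 0.7  , -0.523])]
```

```bash
python3 -m creep '9 3.5 0.2 2 0 0 0.5; 9 7 0.45 5 0 0 1; 9 7 0.45 9 0 0 1; 9 7 0.45 13 0 0 1; 9 7 0.45 16 0 0 1' 40
python3 -m creep '9 0 0 1.2 0 0 0; 9 0 0 2.2 0 0 0; 1.5 0 0 2.2 0 0 0;1.5 0 0 2.2 0 0 0;1.5 0 0 2.2 0 0 0'
python3 -m creep '1.5 0 0 0 0 0 0;1.5 0 0 0 0 0 0;1.5 0 0 0 0 0 0;1.5 0 0 0 0 0 0;1.5 0 0 0 0 0 0'
python3 -m creep '1.5 0 0 0 0 0 0;1.5 0 0 0 0 0 0;1.5 0 0 0 0 0 0;1.5 0 0 0 0 0 0'
```

```text
clock: 15.82
position: [0.5475, -0.4006, 0.0589]
ee_rot: [-3.085, 0.587, 0.0]
force: [0.8, -0.2, -0.9]
width: 0.982
gripper_force: 0.0
clock: 16.45
position: [0.547, -0.4031, 0.0389]
ee_rot: [3.085, -0.591, 0.002]
force: [-0.2, -0.9, 0.3]
width: 0.703
gripper_force: 0.0
clock: 17.08
position: [0.5471, -0.4019, 0.038]
ee_rot: [-3.085, 0.59, -0.0]
force: [0.5, 3.0, 2.5]
width: 0.193
gripper_force: 40.0
clock: 17.58
position: [0.5468, -0.4025, 0.038]
ee_rot: [-3.085, 0.591, -0.0]
force: [1.5, 4.3, 2.8]
width: 0.192
gripper_force: 40.0
```

```bash
python3 -m creep '1.5 0 0 -1 0 0 0; 1.5 0 0 -4 0 0 0; 1.5 0 0 -8 0 0 -10; 1.5 0 0 -12 0 0 -20; 1.5 0 0 -15 0 0 -30'
python3 -m creep '1.5 0 0 0 0 0 -10; 1.5 0 0 0 0 0 -20; 1.5 0 0 0 0 0 -30; 1.5 0 0 0 0 0 -40; 1.5 0 0 0 0 0 -50'
python3 -m creep '1.5 0 0 0 0 0 -10; 1.5 0 0 0 0 0 -20; 1.5 0 0 0 0 0 -30; 1.5 0 0 0 0 0 -35.8; 1.5 0 0 0 0 0 -35.8'
python3 - <<'E'
from h import *
s=telemetry.observe();print(s['joints'].round(2),R.from_rotvec(s['ee_rot']).as_matrix().round(4))
print(totool(np.array([.5945,-.1962,.2])-s['position']))
E
```

```text
clock: 18.2
position: [0.5456, -0.4042, 0.1896]
ee_rot: [3.131, 0.234, -0.001]
force: [0.5, -0.3, -6.1]
width: 0.191
gripper_force: 40.0
clock: 18.82
position: [0.545, -0.404, 0.1874]
ee_rot: [-2.74, -1.536, 0.004]
force: [-0.6, 0.7, -6.5]
width: 0.19
gripper_force: 40.0
clock: 19.45
position: [0.5452, -0.404, 0.1873]
ee_rot: [-2.143, -2.296, 0.003]
force: [0.2, -0.5, -6.1]
width: 0.195
gripper_force: 40.0
[ 0.89  0.63 -0.55  1.46  0.35  1.14  0.35] [[-6.910e-02  9.976e-01 -2.000e-03]
 [ 9.976e-01  6.910e-02 -4.000e-04]
 [-3.000e-04 -2.100e-03 -1.000e+00]]
[20.38660689  6.35577542 -1.29035668]
```

```bash
python3 -m creep '1.5 4 1.3 0 0 0 0; 1.5 9 2.8 0 0 0 0; 1.5 14 4.4 1 0 0 0; 1.5 18 5.7 2 0 0 0; 1.5 20.4 6.35 4 0 0 0'
python3 -m creep '1.5 0 0 1.5 0 0 0; 1.5 0 0 1.5 0 0 0; 1.5 0 0 1.5 0 0 0'
python3 - <<'E'
from h import *
import pickle
W=snap('wrist','w6.png');S=snap('scene','s6.png');D=snap('side','d6.png');pickle.dump((W,S,D),open('w6.pkl','wb'))
print(telemetry.observe()['position'])
r=lambda i,x,y,w,h,k:cv2.resize(cv2.imread('pics/'+i)[y:y+h,x:x+w],None,fx=k,fy=k,interpolation=cv2.INTER_CUBIC)
top=np.hstack([r('s6.png',180,210,133,100,3)[:300,:399],r('d6.png',255,245,133,100,3)[:300,:399]])
bot=r('w6.png',80,60,400,150,1.995)[:299,:798]
cv2.imwrite('pics/c6.png',np.vstack([top,bot]))
E
```

```text
clock: 20.08
position: [0.5963, -0.1923, 0.1485]
ee_rot: [2.14, 2.298, 0.002]
force: [0.2, -0.6, -6.7]
width: 0.195
gripper_force: 40.0
clock: 20.45
position: [0.5953, -0.1964, 0.1334]
ee_rot: [2.143, 2.296, -0.001]
force: [0.5, -0.5, -5.4]
width: 0.191
gripper_force: 40.0
[ 0.5956251  -0.19571318  0.13368171]
```

View pics/c6.png

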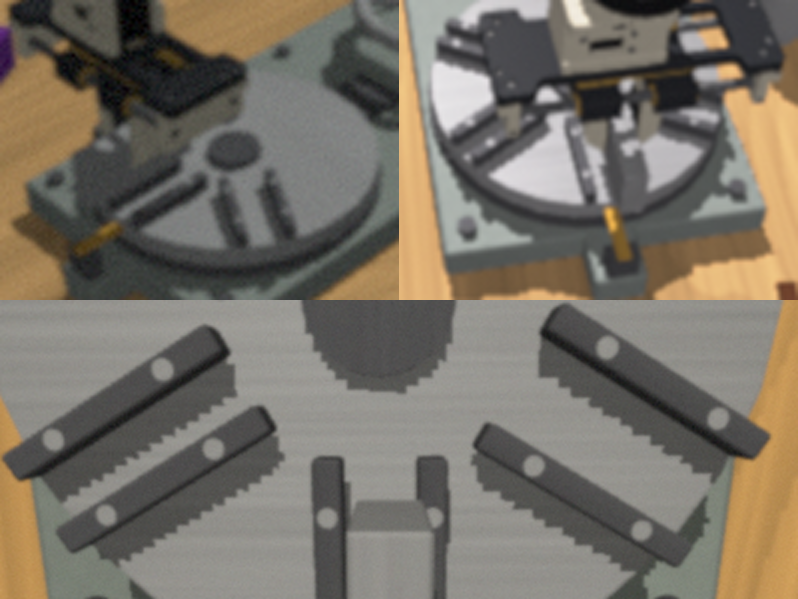

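The wrist crop shows the jaws' inner edges at x=344 and 417, near row 460. The bar's end-face bottom spans 360–425 at row 500, and its top spans 347–434 at row 531.

```bash
python3 - <<'E'
from h import *
import pickle;W,S,D=pickle.load(open('w6.pkl','rb'))
s=telemetry.observe();M=R.from_rotvec(s['ee_rot']);p=s['position']
def g(u,v,z):
    q=atz(W,80+u/1.995,60+(v-300)/1.995,z);return (M.inv().apply(q-p)*1000).round(1)[:2]
zb=p[2]-.038
print('jaw L in',g(344,460,.072),g(344,598,.072),'R in',g(417,460,.072),'L out',g(312,460,.072),g(314,598,.072),'R out',g(447,460,.072),g(447,598,.072))
print('bar bottom',g(360,500,zb),g(425,500,zb),'top',g(347,531,zb+.044),g(434,531,zb+.044))
print('hub',g(379,300,.064))
E
```

```text
jaw L in [ 55.4 -12. ] [ 13.8 -12.8] R in [55.4  9.1] L out [ 55.4 -21.2] [ 13.8 -22. ] R out [55.4 17.8] [13.8 18.7]
bar bottom [47.3 -6.4] [47.3 10.4] top [47.7 -7.1] [47.7 10.1]
hub [99.2 -1.7]
```

```bash
python3 -m creep '1.5 0.2 -0.15 0 0 0 0; 1.5 0.4 -0.3 0 0 0 0; 1.5 0.4 -0.3 0.8 0 0 0; 1.5 0.4 -0.3 1.6 0 0 0; 1.5 0.4 -0.3 2 0 0 0'
python3 -m creep '1.5 0 0 0.2 0 0 0; 1.5 0 0 0.4 0 0 0; 1.5 0 0 0.6 0 0 0; 1.5 0 0 0.7 0 0 0; 1.5 0 0 0.7 0 0 0'
```

```text
clock: 21.22
position: [0.5916, -0.1909, 0.1119]
ee_rot: [-2.14, -2.299, 0.001]
force: [0.2, -0.3, -5.6]
width: 0.193
gripper_force: 40.0
clock: 21.85
position: [0.5921, -0.1909, 0.1059]
ee_rot: [-2.141, -2.299, 0.0]
force: [-0.7, 0.1, -6.1]
width: 0.196
gripper_force: 40.0
```

```bash
python3 -m creep '1.5 0 0 0.2 0 0 0; 1.5 0 0 0.4 0 0 0; 1.5 0 0 0.6 0 0 0; 1.5 0 0 0.7 0 0 0; 1.5 0 0 0.7 0 0 0'
python3 -m creep '1.5 0 0 0.1 0 0 0; 1.5 0 0 0.15 0 0 0; 1.5 0 0 0.2 0 0 0; 1.5 0 0 0.25 0 0 0; 1.5 0 0 0.25 0 0 0'
```

```text
clock: 22.48
position: [0.592, -0.1909, 0.0988]
ee_rot: [-2.14, -2.299, 0.0]
force: [-0.3, 0.4, -5.4]
width: 0.193
gripper_force: 40.0
clock: 23.1
position: [0.5921, -0.1909, 0.0964]
ee_rot: [-2.14, -2.3, 0.0]
force: [1.2, -0.8, -5.4]
width: 0.196
gripper_force: 40.0
```

```bash
python3 -m creep '1.5 0 0 0.05 0 0 0; 1.5 0 0 0.1 0 0 0; 1.5 0 0 0.15 0 0 0; 1.5 0 0 0.15 0 0 0'
```

```text
clock: 23.6
position: [0.5921, -0.1909, 0.0959]
ee_rot: [2.14, 2.299, -0.0]
force: [-5.4, 1.0, 7.0]
width: 0.194
gripper_force: 40.0
```

```bash
python3 -m creep '4.5 0 0 0 0 0 0; 4.5 0 0 0 0 0 0; 4.5 0 0 0 0 0 0; 4.5 0 0 0 0 0 0; 4.5 0 0 0 0 0 0'
python3 -m creep '4.5 0 0 -1 0 0 0; 4.5 0 0 -3 0 0 0; 4.5 0 0 -7 0 0 0; 4.5 0 0 -12 0 0 0; 4.5 0 0 -17 0 0 0'
python3 -m creep '4.5 -4 0 -2 0 0 0; 4.5 -9 0 -3 0 0 0; 4.5 -14 0 -3 0 0 0; 4.5 -14 0 -3 0 0 0; 4.5 -14 0 -3 0 0 0'
python3 - <<'E'
from h import *
import pickle
W=snap('wrist','w7.png');S=snap('scene','s7.png');D=snap('side','d7.png');pickle.dump((W,S,D),open('w7.pkl','wb'))
r=lambda i,x,y,w,h,k:cv2.resize(cv2.imread('pics/'+i)[y:y+h,x:x+w],None,fx=k,fy=k,interpolation=cv2.INTER_CUBIC)
top=np.hstack([r('s7.png',180,155,200,150,2),r('d7.png',230,180,200,150,2)])
bot=r('w7.png',80,60,400,150,2)
cv2.imwrite('pics/c7.png',np.vstack([top,bot]))
E
```

```text
clock: 24.22
position: [0.5921, -0.1909, 0.0949]
ee_rot: [2.14, 2.3, 0.0]
force: [0.3, -0.3, 0.2]
width: 0.49
gripper_force: 0.0
clock: 24.85
position: [0.592, -0.1906, 0.2682]
ee_rot: [2.139, 2.299, 0.001]
force: [0.6, 0.4, -0.5]
width: 0.489
gripper_force: 0.0
clock: 25.48
position: [0.6022, -0.3297, 0.296]
ee_rot: [2.14, 2.3, 0.002]
force: [-0.3, 0.1, -0.0]
width: 0.49
gripper_force: 0.0
```

View pics/c7.png

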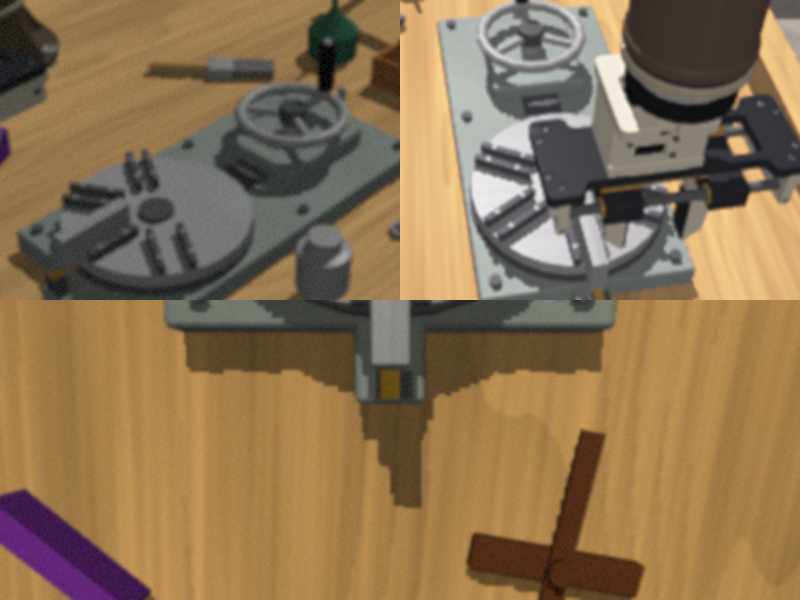

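The bar sits in the slot, upright and centred over the pointer. The handle is still by the post and nothing else has moved. I'll hand in.

```bash
python3 - <<'E'
from h import *
import pickle;W,S,D=pickle.load(open('w7.pkl','rb'))
print(atz(S,180+327/2,155+40/2,.165), proj(S,[.5626,.225,.165]))
print(job.sign_off())
E
```

```text
[0.55798885 0.23064425 0.165     ] [343.28987774 176.27713496]
the job is handed in; nothing more can be done
None
```

I wound the handwheel clockwise to the 22 mm slot, with the handle within about 0.01 to 0.02 rad of the index post by my measurements. The steel bar is down in that slot and released, no other object was touched, and the job was handed in at about 26 s.

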